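Stack lamination blanks squarely in a sprung jig

ROBOT

A 6-joint arm with a two-finger parallel gripper is mounted at the origin on the work surface. World frame = base frame: x ahead of the robot, y to its left, z up, the work surface at z = 0. Lengths are in m, angles in rad, forces in N, time in s.
With the tool pointing down it reaches from about 0.325 to 0.9 m from the base axis. Payload 6.1 kg.
Tool frame: the origin (TCP) lies midway between the tips of the shut fingers; the grasp point (between the pads) lies 19 mm behind it; x points along the fingers, y is the direction in which the jaws open and shut, and the axes are right-handed (so a half turn about x gives the same grasp; the last joint's range is limited). The gripper opens to 85 mm and grips with 20 to 120 N. Pads are 22 mm wide; open, the fingers measure 114 mm over their backs; the gripper's body (76 mm by 85 mm) begins 54 mm behind the grasp point. The pads swing forward as they close: fully open they stand 13 mm farther back than shut.
Start: joints at [1.132, 0.22, 1.526, -0, 1.395, -0.126], TCP at [0.192, 0.595, 0.21] pointing down, gripper open.
Joint ranges: [-2.98, 2.98], [-0.91, 2.08], [0.09, 2.57], [-1.24, 4.39], [0.2, 2.65], [-2.68, 2.68]. Speed limits (rad/s): [2.57, 2.57, 3.01, 3.14, 3.14, 3.14].

INTERFACE

Orientations are given as [roll, pitch, yaw] about the fixed x, y, z axes, in that order (R = Rz(yaw) Ry(pitch) Rx(roll)).
In Python, from plant import movep, move_l, set_joints, gripper_to, hold, inverse_kinematics, observe, get_image, get_calibration, Unreachable, job_done gives the robot as it stands. Calls block until the motion is done:
- movep(position, orientation): joint-space move of the TCP to a pose.
- move_l(position, feed=0.15, rotation=None, max_force=None): straight line of the TCP; rotation=None keeps the orientation; feed is the mean speed in m/s. With max_force (N) it stops when the force on the tool has changed by that much, and returns True; else False.
- set_joints(angles): joint-space move.
- gripper_to(opening, f_grip=None): finger opening in m; f_grip is the grip in N (None keeps the last); returns when the fingers have stopped.
- hold(seconds).
- inverse_kinematics(position, orientation): joint angles nearest the present ones, or None.
- observe(): the state.
- get_image(name): name is "scene" or "side" or "wrist"; returns (picture, depth): 420x560x3 uint8, red, green, blue; 420x560 float32, m along the optical axis (not along the pixel's ray), 0 where there is no reading.
- get_calibration(name): a dict with "intrinsics" (3x3 intrinsics, pixels), "world_from_camera" (4x4, takes a point from camera to world coordinates). Camera axes: x right, y down, z forward; pixel columns grow to the right and rows downward; lengths in m; the calibration is good to about 2 mm. A picture is of the moment at which its call begins: read the wrist's pose just before it. get_calibration takes no time and is no camera call; for the wrist camera it gives the pose at the moment of the call.
A pose or a line that the arm cannot do raises Unreachable and nothing moves.
- job_done(): hands the job in, once; it reports no verdict.
The state is a dict: "time_s": time; "q": joint angles; "joint_velocities": joint speeds; "joint_torque": joint torques, N m; "eef_pos": TCP position; "tcp_rot": TCP orientation; "ft_force": force on the tool from outside, world axes, zero at the start; "torque": the same for the moment, N m; "opening": finger opening in m.
Only numpy, scipy, OpenCV 4.12 (cv2) and the standard library are available. Lean on these libraries where they do the work, as an engineer would, in place of code of your own. Each camera call takes 0.05 s, during which the arm holds its last target. There are 200 camera calls.

TASK

The jig on the bench already holds a pale wooden blank between its fixed end stop and its red spring-loaded cheek. Take the red-brown blank and then the dark blank from the sloping stand and stack them on the pale one, pushing the red cheek back with each blank's end so that it goes down flat between cheek and end stop, lined up with the blank below and flush against the two side stops. When both are in and let go, press down on the top of the pile with about 20 N to bed it, then back off, leaving the other things on the bench where they are.

Things in the scene. Friction and masses are not known exactly. Their poses are not given: they have to be found in the camera images.
- jig: Fixed stacking jig: grey base plate 250 x 130 mm, 18 mm thick. Origin: on the bench under the middle of the seat, z up. The blanks lie with their 150 mm length along the jig's x, centred on its origin, the lowest one's underside 18 mm up. All stops and the cheek rise 68 mm above the base plate (86 mm above the bench). The -y side is open
- end_stop (a point): middle of the top edge of the fixed aluminium end stop's face (jig x = +75 mm); the stop is 18 mm thick, 50 mm wide
- side_stops (a point): point midway between the two aluminium side stops, level with their faces (jig y = +30 mm) and tops. They are 15 mm thick and span jig x = 38 to 62 mm and -62 to -38 mm, so 76 mm between them is free for a finger
- seat (a point): centre of the jig's seat on top of the base plate, 18 mm above the bench, axes as the jig's
- cheek (a joint): travel in m of the red spring-loaded cheek (20 mm thick, 50 mm wide, plain vertical face) towards the jig's -x: 0 sprung out, 0.012 with a blank between it and the end stop, 0.030 at its end. It pushes to +x with 8 N at 0.012, 12 N at 0.023; it does not tilt. A green spring block, 60 mm wide, 50 mm high, stands behind it at jig x = -126 to -142 mm
- cheek_face (a point): middle of the top edge of the cheek's face that bears on the blanks, 86 mm above the bench
- stand: Fixed wooden stock stand sloping at 24 degrees (0.42 rad), low end towards its -x; 200 mm wide. Origin: on the bench below its middle. Its two ribs, 36 mm wide, 14 mm thick, lie at y = +65 and -65 mm; each carries a blank, either one on either rib. A green lip at the low end reaches 12 mm up the blank's end
- rib_a (a point): middle of the face of the stand's rib at y = -65 mm, 62 mm above the bench
- pale: Pale wooden blank 150 x 60 x 20 mm, lying in the jig. Origin: centre of its underside; x along the length, y across the 60 mm width, z up through the thickness
- red_brown: Red-brown wooden blank 150 x 60 x 20 mm, about 0.13 kg, on the stand. Origin and axes as for the pale blank: on the stand its x points up the slope, its z off the slope. Ends and faces are alike: it may lie either way round
- dark: Dark brown wooden blank, 150 x 60 x 20 mm, about 0.13 kg, on the stand. Origin and axes as for the red-brown blank
- pale_mid (a point): centre of the pale blank (10 mm above its origin)
- red_brown_mid (a point): centre of the red-brown blank (10 mm above its origin)
- dark_mid (a point): centre of the dark blank (10 mm above its origin)
- star_a: bystander: pale eight-pointed wooden star with a hole, 68 mm across, 30 mm high, origin under its centre
- star_b: bystander: another such star
- spanner: bystander: steel spanner 170 mm long lying flat
- glue: bystander: white glue bottle, 56 mm across, 150 mm high, origin under its centre
- mallet: bystander: hammer lying flat
- offcut: bystander: wooden offcut 140 x 45 x 45 mm, origin under its centre
- earmuffs: bystander: red and black ear defenders, 180 mm wide, 127 mm high
Not all that is in view belongs to the job. What is shaped like the pale but blue or yellow is not meant.

How it is judged:
By the outcome, as a careful person would: the job done as asked, in the order asked, and still so for the second after the job is handed in, with the robot touching nothing.
It also fails if it takes over 70 s, if anything falls off the work surface, if the arm or the gripper's body presses on something with over 40 N, if the wrist force passes 120 N, or if a joint passes its speed limit or range.

## Working session

There is one attempt and no reset: what is moved stays moved. The work goes in short steps, each a Python script; the robot and the scene stay as the last script left them, time stands still between calls to the robot, and variables do not carry over. Pictures are saved under pics/ and viewed, about 8 in all and at most 12, crops included, and the job is handed in when it is done.

```bash
ls; mkdir -p pics; python3 - <<'E'
from plant import *
import cv2,numpy as np
for n in("scene","side"):
    p,d=get_image(n);np.save(f"pics/{n}_d.npy",d);np.save(f"pics/{n}_p.npy",p)
    cv2.imwrite(f"pics/{n}0.png",p[:,:,::-1]);c=get_calibration(n);print(c)
o=observe();print(o)
E
```

```text
pics
{'intrinsics': array([[478.44887597,   0.        , 269.89330206],
       [  0.        , 478.44887597, 209.73880716],
       [  0.        ,   0.        ,   1.        ]]), 'world_from_camera': array([[ 0.40115063,  0.7294183 , -0.55410028,  1.34135909],
       [ 0.91590921, -0.32846597,  0.23069554, -0.29486608],
       [-0.01372954, -0.60004921, -0.79984526,  1.25845772],
       [ 0.        ,  0.        ,  0.        ,  1.        ]])}
{'intrinsics': array([[443.35180893,   0.        , 276.55530293],
       [  0.        , 443.35180893, 212.1284651 ],
       [  0.        ,   0.        ,   1.        ]]), 'world_from_camera': array([[ 0.87714454, -0.26544216,  0.40019735,  0.03798061],
       [-0.48009733, -0.46538107,  0.74359062, -0.88430226],
       [-0.01113603, -0.84437013, -0.53564453,  0.74125688],
       [ 0.        ,  0.        ,  0.        ,  1.        ]])}
{'time_s': 0.1, 'q': array([ 1.13190866e+00,  2.21161106e-01,  1.52750241e+00,  1.76190944e-05,
        1.39466356e+00, -1.26108459e-01]), 'joint_velocities': array([-0.00036173, -0.00272296, -0.00319885,  0.00106163,  0.00260119,
        0.00020548]), 'joint_torque': array([-1.76068097e-04, -4.98244643e+01, -3.90550983e+01, -2.89850032e-04,
        5.69519892e-03,  1.67815074e-05]), 'eef_pos': array([0.19207319, 0.59415415, 0.20889705]), 'tcp_rot': array([-1.70690263,  1.56906181, -2.01968494]), 'ft_force': array([-0.62852342,  0.48780667,  0.29792093]), 'torque': array([ 0.02754954,  0.03180009, -0.00025934]), 'opening': 0.0852824084174482}
```

View pics/scene0.png

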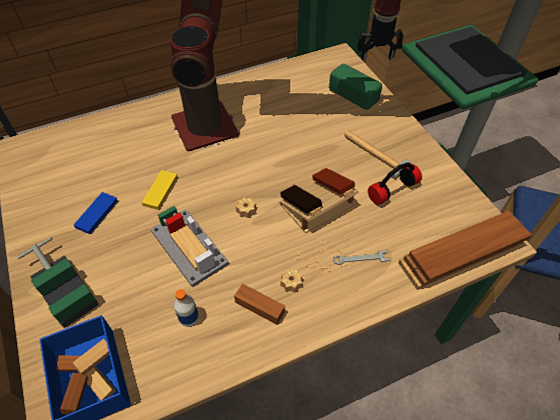

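View pics/side0.png

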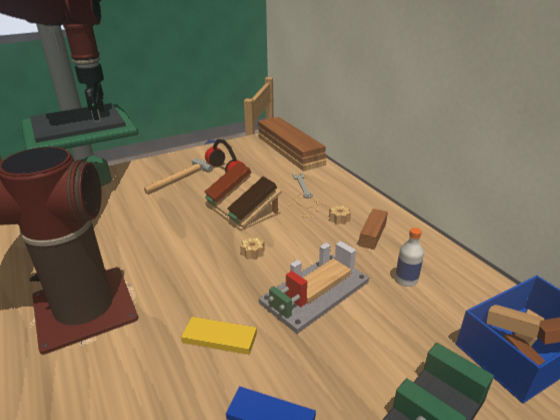

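The scene view shows the jig at about (190,245), with the red cheek at (175,222) on the robot side and the end stop at (204,262). The stand holds the dark blank at (302,197) and the red-brown one at (333,180). The side view agrees: jig (315,285), dark (253,200), red-brown (228,183). Next I'll localise them from depth and rays.

```bash
cat > h.py <<'E'
import numpy as np,cv2
from plant import *
def cloud(p,d,c):
    K,T=c["intrinsics"],c["world_from_camera"]
    v,u=np.mgrid[:d.shape[0],:d.shape[1]]
    P=np.stack([(u-K[0,2])/K[0,0]*d,(v-K[1,2])/K[1,1]*d,d],-1)
    W=P@T[:3,:3].T+T[:3,3]; W[d==0]=np.nan
    return W
def ray(uv,c,z):
    K,T=c["intrinsics"],c["world_from_camera"]
    r=T[:3,:3]@np.linalg.solve(K,[uv[0],uv[1],1]);t=T[:3,3]
    return t+r*(z-t[2])/r[2]
def project(X,c):
    K,T=c["intrinsics"],c["world_from_camera"]
    q=K@(T[:3,:3].T@(np.asarray(X)-T[:3,3]));return q[:2]/q[2]
E
python3 - <<'E'
from h import *
np.set_printoptions(precision=4,suppress=True)
for n,pts in (("scene",dict(dark=(302,197),red=(333,180),cheek=(175,218),endstop=(205,258),pale=(187,240),starA=(246,200),wood=(100,200),mallet=(360,145))),("side",dict(dark=(253,200),red=(228,183),cheek=(297,283),endstop=(346,252),pale=(325,281),bench=(200,270)))):
    p,d=np.load(f"pics/{n}_p.npy"),np.load(f"pics/{n}_d.npy");c=get_calibration(n)
    W=cloud(p,d,c)
    for k,(u,v) in pts.items(): print(n,k,W[v,u],p[v,u])
    hsv=cv2.cvtColor(p,cv2.COLOR_RGB2HSV)
    for k in("dark","red"):
        u,v=pts[k];ref=p[v,u].astype(int)
        m=(np.abs(p.astype(int)-ref).max(-1)<22)&(np.linalg.norm(W-W[v,u],axis=-1)<.11)
        Q=W[m];
        for _ in range(3):
            cen=np.median(Q,0);_,s,vt=np.linalg.svd(Q-Q.mean(0),full_matrices=False);nn=vt[2]*np.sign(vt[2][2])
            Q=Q[np.abs((Q-Q.mean(0))@nn)<.005]
        x=vt[0]*np.sign(vt[0][2]);y=np.cross(nn,x)
        r=cv2.minAreaRect(np.c_[(Q-cen)@x,(Q-cen)@y].astype(np.float32))
        a=(Q-cen)@x
        print(n,k,len(Q),"ctr",cen+x*r[0][0]+y*r[0][1],"size",r[1],"ang",r[2],"n",nn,"x",x)
E
```

```text
scene dark [0.5213 0.1566 0.0811] [30 16 11]
scene red [0.5094 0.2713 0.0949] [107  35  16]
scene cheek [ 0.4411 -0.232   0.088 ] [201  26  22]
scene endstop [ 0.6072 -0.1942  0.0802] [116 109 108]
scene pale [ 0.4954 -0.2198  0.0346] [229 181 109]
scene starA [0.425  0.0033 0.0341] [208 171 101]
scene wood [ 0.2193 -0.4334  0.0238] [ 26  66 158]
scene mallet [0.345  0.4778 0.0135] [121  87  50]
scene dark 391 ctr [0.5161 0.15   0.0811] size (0.06162222847342491, 0.15098904073238373) ang 87.32404327392578 n [-0.3671 -0.1342  0.9205] x [0.8978 0.2078 0.3883]
scene red 406 ctr [0.4909 0.2781 0.0818] size (0.0593060627579689, 0.1513625979423523) ang 89.33110046386719 n [-0.407  -0.0612  0.9114] x [0.8979 0.1564 0.4114]
side dark [0.5066 0.1311 0.0764] [67 48 32]
side red [0.4845 0.2638 0.0762] [124  62  37]
side cheek [ 0.4277 -0.251   0.0844] [119  49  39]
side endstop [ 0.593  -0.2074  0.0786] [120 111 108]
side pale [ 0.5174 -0.232   0.0371] [203 157 105]
side bench [ 0.2838 -0.0052  0.002 ] [196 157 112]
side dark 617 ctr [0.51   0.1495 0.0794] size (0.15055564045906067, 0.06346028298139572) ang 0.509922206401825 n [-0.3834 -0.1601  0.9096] x [0.8975 0.1678 0.4078]
side red 545 ctr [0.4923 0.245  0.0808] size (0.15012137591838837, 0.13419973850250244) ang 0.1750229001045227 n [-0.3994 -0.0586  0.9149] x [0.8997 0.1669 0.4034]
```

```bash
cat >> h.py <<'E'
from scipy.spatial.transform import Rotation as Rn
np.set_printoptions(precision=4,suppress=True)
def blankR(yaw,tilt):  # columns: blank x (up the slope), y, z
    return (Rn.from_euler('z',yaw)*Rn.from_euler('y',-tilt)).as_matrix()
SGN=1
def pose(mid,yaw,tilt,d=0.012,s=None):
    """TCP pose with the fingertips pointing along -blank z, TCP d beyond the blank's middle"""
    s=SGN if s is None else s
    B=blankR(yaw,tilt);x=-B[:,2];y=s*B[:,1]
    R=np.c_[x,y,np.cross(x,y)]
    return np.asarray(mid)+d*x, Rn.from_matrix(R).as_euler('xyz')
def snap(n,name):
    c=get_calibration(n);p,d=get_image(n)
    np.savez(f"pics/{name}.npz",p=p,d=d,K=c["intrinsics"],T=c["world_from_camera"])
    cv2.imwrite(f"pics/{name}.png",p[:,:,::-1])
def load(name):
    z=np.load(f"pics/{name}.npz");return z["p"],z["d"],dict(intrinsics=z["K"],world_from_camera=z["T"])
E
python3 - <<'E'
from h import *
for s in(1,-1):
    print(s,inverse_kinematics(*pose([.515,-.22,.30],.25,0,0,s)),inverse_kinematics(*pose([.50,.21,.25],.186,.42,0,s)))
s=1
q=[inverse_kinematics(*pose([.515,-.22,.30],.25,0,0,s)) for s in(1,-1)]
s=(1,-1)[int(np.argmin([9 if a is None else abs(a[5]) for a in q]))]
print("s",s)
movep(*pose([.50,.21,.25],.186,.42,0,s));hold(.3);snap("wrist","w_stand")
movep(*pose([.515,-.22,.30],.25,0,0,s));hold(.3);snap("wrist","w_jig")
print(observe()["time_s"],observe()["q"])
a=cv2.imread("pics/w_stand.png");b=cv2.imread("pics/w_jig.png")
E
```

```text
1 [-0.5445  0.0204  1.5776  0.      1.5435 -2.3653] [ 0.2766 -0.3528  2.0536 -0.0432  1.0228 -1.4656]
-1 [-0.5445  0.0204  1.5776  0.      1.5435  0.7763] [ 0.2766 -0.3528  2.0536 -0.0432  1.0228  1.676 ]
s -1
4.1667 [-0.5435  0.02    1.5779  0.      1.5435  0.7763]<sys>:0: UserWarning: Gimbal lock detected. Setting third angle to zero since it is not possible to uniquely determine all angles.
```

View pics/w_stand.png

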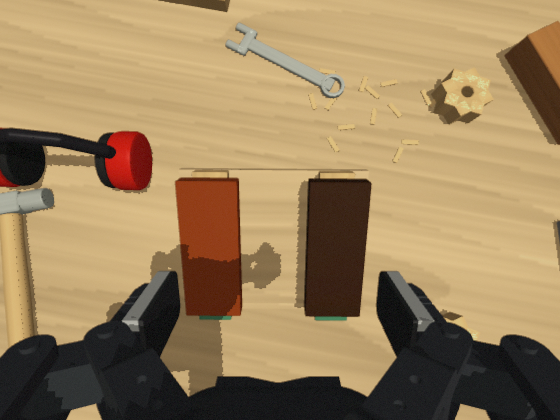

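View pics/w_jig.png

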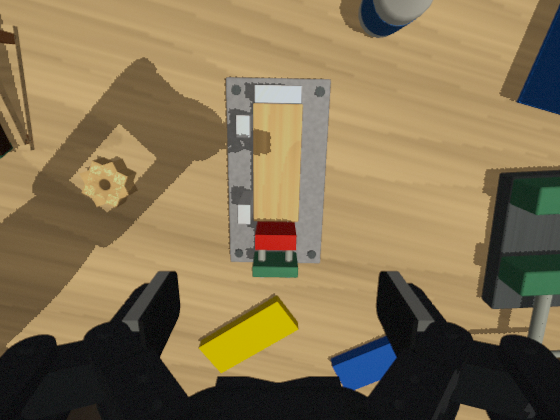

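The wrist view of the stand shows red-brown at cols 178-241, rows 178-316, and dark at cols 306-370, rows 180-317, both with bare sides. The jig view shows the pale blank at (277,162), red cheek (276,235), end stop (278,93) and side stops (243,125) and (244,214). The jig lies a few degrees off my yaw guess. I'll measure both now.

```bash
cat > meas.py <<'E'
from h import *
def top(name,box,f,n0,off,tol=.004):
    """top-face rectangle of coloured pixels in box: project colour mask rays on plane fitted to the depth"""
    p,d,c=load(name);W=cloud(p,d,c);h=cv2.cvtColor(p,cv2.COLOR_RGB2HSV).astype(int)
    m=np.zeros(d.shape,bool);u0,v0,u1,v1=box;m[v0:v1,u0:u1]=f(h)[v0:v1,u0:u1];m&=d>0
    Q=W[m];n=np.array(n0,float);n/=np.linalg.norm(n)
    t=Q@n;k=np.percentile(t,60);Q=Q[np.abs(t-k)<tol]
    return Q
def rect(Q,n,tag):
    n=n/np.linalg.norm(n);e=np.array([1.,0,0]);e-=n*(e@n);e/=np.linalg.norm(e);g=np.cross(n,e);o=Q.mean(0)
    (cx,cy),(w,h),a=cv2.minAreaRect(np.c_[(Q-o)@e,(Q-o)@g].astype(np.float32))
    if w<h:w,h,a=h,w,a-90
    a=(a+90)%180-90;a=np.radians(a);x=np.cos(a)*e+np.sin(a)*g
    ctr=o+cx*e+cy*g;print(tag,"n",len(Q),"ctr",ctr,"size",w,h,"yaw",np.arctan2(x[1],x[0]),"x",x);return ctr,x
E
python3 - <<'E'
from meas import *
p,d,c=load("w_stand")
h=cv2.cvtColor(p,cv2.COLOR_RGB2HSV);print("hsv red",h[250,205],"dark",h[250,335]," tcp pad hint")
n0=-np.array([np.sin(.42)*np.cos(.186),np.sin(.42)*np.sin(.186),-np.cos(.42)])
R=top("w_stand",(165,165,255,330),lambda h:((h[...,0]<12)|(h[...,0]>172))&(h[...,1]>150)&(h[...,2]>40),n0,0)
D=top("w_stand",(295,172,380,330),lambda h:(h[...,2]<75),n0,0)
for t,Q in(("red",R),("dark",D)):
    cen=Q.mean(0);_,s,vt=np.linalg.svd(Q-cen,full_matrices=False);n=vt[2]*np.sign(vt[2][2])
    print(t,"fitted n",n,"tilt",np.arccos(n[2]),"dir",np.arctan2(-n[1],-n[0]))
    rect(Q,n,t)
p,d,c=load("w_jig");W=cloud(p,d,c);h=cv2.cvtColor(p,cv2.COLOR_RGB2HSV);print("pale",h[180,275],"plate",h[200,312],"cheek",h[228,275],"stop",h[93,278],h[125,243])
for t,uv in dict(pale=(275,180),plate=(312,150),plate2=(315,220),cheek=(275,227),stop=(278,93),s1=(243,125),s2=(244,214),bench=(400,200)).items(): print(t,W[uv[1],uv[0]])
z=[0,0,1]
def zreg(lo,hi,box,f=lambda h:h[...,0]>=0):
    u0,v0,u1,v1=box;m=np.zeros(d.shape,bool);m[v0:v1,u0:u1]=True
    m&=(W[...,2]>lo)&(W[...,2]<hi)&f(h.astype(int));return W[m]
rect(zreg(.030,.046,(245,95,310,228),lambda h:h[...,1]>90),np.array(z),"pale")
rect(zreg(.012,.024,(215,65,340,275)),np.array(z),"plate")
rect(zreg(.080,.092,(245,80,310,110)),np.array(z),"endstop")
rect(zreg(.080,.092,(245,215,310,245),lambda h:h[...,1]>150),np.array(z),"cheek")
rect(zreg(.080,.092,(230,110,253,140)),np.array(z),"s1")
rect(zreg(.080,.092,(230,200,253,230)),np.array(z),"s2")
E
```

```text
hsv red [  9 213 146] dark [ 12 183  53]  tcp pad hint
red fitted n [-0.4002 -0.0752  0.9133] tilt 0.4194167490218755 dir 0.185835017393976
red n 7800 ctr [0.4888 0.28   0.0798] size 0.15010809898376465 0.05975393205881119 yaw 0.17800971445935584 x [0.8989 0.1617 0.4072]
dark fitted n [-0.4011 -0.071   0.9133] tilt 0.41950067235375155 dir 0.17532822175891627
dark n 7843 ctr [0.5119 0.1528 0.0798] size 0.14995814859867096 0.059543583542108536 yaw 0.1788131577289761 x [0.8987 0.1624 0.4073]
pale [ 22 110 202] plate [ 17  15 150] cheek [  2 229  88] stop [ 97  11 210] [ 73   9 207]
pale [ 0.5    -0.2193  0.0369]
plate [ 0.5465 -0.2572  0.0163]
plate2 [ 0.4551 -0.2878  0.0179]
cheek [ 0.4461 -0.2331  0.0598]
stop [ 0.6015 -0.1972  0.0854]
s1 [ 0.5604 -0.1687  0.086 ]
s2 [ 0.4622 -0.1919  0.0864]
bench [ 0.508  -0.4004 -0.0017]
pale n 5652 ctr [ 0.5185 -0.2165  0.0374] size 0.15031938254833221 0.059573668986558914 yaw 0.22999017562032267 x [0.9737 0.228  0.    ]
plate n 9016 ctr [ 0.5    -0.2207  0.0174] size 0.24942120909690857 0.13029250502586365 yaw 0.23376970054984952 x [0.9728 0.2316 0.    ]
endstop n 854 ctr [ 0.6009 -0.1968  0.0854] size 0.049942746758461 0.01805707812309265 yaw -1.3410200695891346 x [ 0.2278 -0.9737  0.    ]
cheek n 480 ctr [ 0.4402 -0.2348  0.085 ] size 0.048183925449848175 0.013706293888390064 yaw -1.3178498357361454 x [ 0.2503 -0.9682  0.    ]
s1 n 321 ctr [ 0.559  -0.1683  0.0853] size 0.023708347231149673 0.014447729103267193 yaw 0.22090791413104138 x [0.9757 0.2191 0.    ]
s2 n 270 ctr [ 0.4622 -0.1913  0.0849] size 0.024111265316605568 0.01512580830603838 yaw 0.25971662937913936 x [0.9665 0.2568 0.    ]
```

```bash
cat >> h.py <<'E'
SGN=-1
SY,ST=.1785,.42
JO,JY=np.array([.5189,-.2163,0]),.232
NS=blankR(SY,ST)[:,2]
MIDS=dict(red=np.array([.4888,.28,.0805])-.01*NS,dark=np.array([.5119,.1528,.0805])-.01*NS)
def jig(v): return JO+blankR(JY,0)@np.asarray(v)
def pick(k):
    m=MIDS[k]
    gripper_to(.085,60)
    P,E=pose(m+.10*NS,SY,ST);movep(P,E)
    hit=move_l(pose(m,SY,ST)[0],.12,max_force=8)
    gripper_to(.05,60);o=observe();print("hit",hit,"opening",o["opening"],"pos err",o["eef_pos"]-pose(m,SY,ST)[0])
    move_l(pose(m+.12*NS,SY,ST)[0],.12)
    P,E=pose(jig([.006,-.0015,.20]),JY,.42);movep(P,E);hold(.3)
    snap("wrist","held_"+k);o=observe();print("t",o["time_s"],"op",o["opening"],"pose err",o["eef_pos"]-P,"F",o["ft_force"])
E
python3 -W ignore - <<'E'
from h import *
pick("red")
E
```

```text
hit False opening 0.05018539281331062 pos err [0.0001 0.0001 0.0003]
t 10.9917 op 0.04990701623019502 pose err [0.0002 0.0005 0.    ] F [ 0.2707 -0.0405  0.9153]
```

View pics/held_red.png

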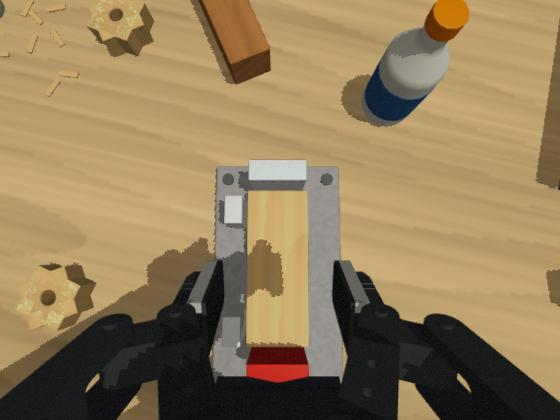

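The gripper is empty: the picture shows only the jig below, and the opening fell through to 50 mm. I'll check the stand before trying again.

```bash
python3 -W ignore - <<'E'
from h import *
movep(*pose([.50,.21,.25],SY,.42,0));hold(.3);snap("wrist","w_stand2")
from meas import *
n0=NS
R=top("w_stand2",(165,165,255,330),lambda h:((h[...,0]<12)|(h[...,0]>172))&(h[...,1]>150)&(h[...,2]>40),n0,0)
D=top("w_stand2",(295,172,380,330),lambda h:(h[...,2]<75),n0,0)
rect(R,NS,"red");rect(D,NS,"dark");print(observe()["time_s"])
E
```

```text
red n 5888 ctr [0.4888 0.2799 0.0798] size 0.15024155378341675 0.0594252273440361 yaw 0.1786078553600545 x [0.8986 0.1622 0.4078]
dark n 6376 ctr [0.512  0.1527 0.0799] size 0.14959943294525146 0.05967790260910988 yaw 0.17875022434980006 x [0.8985 0.1623 0.4078]
12.9333
```

View pics/w_stand2.png

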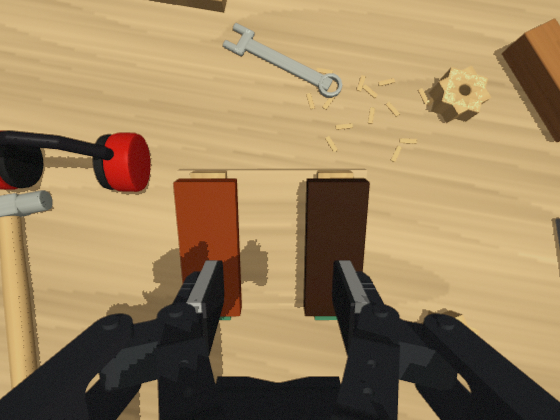

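The picture shows both blanks unmoved, red-brown at (208,247) and dark at (336,247), so the fingers shut above the blank. I'll measure the fingertips in the tool frame from the depth image.

```bash
python3 -W ignore - <<'E'
from h import *
o=observe();R=Rn.from_euler('xyz',o["tcp_rot"]).as_matrix();print("op",o["opening"])
for nm in("w_stand","w_stand2"):
    p,d,c=load(nm);W=cloud(p,d,c)
    T=(W-o["eef_pos"])@R
    m=(T[...,0]>-.06)&(T[...,0]<.03)&(np.abs(T[...,1])<.07)&(np.abs(T[...,2])<.03)
    for s in(1,-1):
        Q=T[m&(T[...,1]*s>0)];print(nm,s,len(Q),"x max",np.sort(Q[:,0])[-5:] if len(Q) else "", "y",np.percentile(Q[:,1],[1,50,99]),"z",np.percentile(Q[:,2],[1,99]))
    print(T[270,205],T[270,350],d[270,205],T[275,160],T[275,400])
E
```

```text
op 0.050193089196823276
w_stand 1 2001 x max [-0.0335 -0.0333 -0.0331 -0.033  -0.0328] y [0.0411 0.0417 0.0547] z [-0.0123  0.0097]
w_stand -1 1962 x max [-0.034  -0.0338 -0.0338 -0.0333 -0.0331] y [-0.0571 -0.044  -0.0434] z [-0.0116  0.0105]
[ 0.1555 -0.0769  0.0883] [0.1565 0.0742 0.0873] 0.3532418 [-0.0418 -0.0481 -0.0111] [-0.0417  0.0475 -0.012 ]
w_stand2 1 1986 x max [-0.0237 -0.0236 -0.0235 -0.0233 -0.0231] y [0.0245 0.0258 0.038 ] z [-0.0121  0.0099]
w_stand2 -1 1991 x max [-0.0241 -0.024  -0.024  -0.0237 -0.0228] y [-0.0386 -0.0262 -0.025 ] z [-0.0121  0.0099]
[-0.0371 -0.0301 -0.0115] [-0.0365  0.0297 -0.0112] 0.13952395 [ 0.2179 -0.1474  0.1262] [0.2177 0.1525 0.1262]
```

The tips really sit about 24 mm behind the TCP at 50 mm opening, farther back than I assumed, and that explains the miss. I'll go 20 mm deeper with the same force guard.

```bash
sed -i 's/d=0.012,s=None/d=0.0325,s=None/' h.py; cat >> h.py <<'E'
def held(name):
    """held blank's top face in the tool frame, from a wrist picture just taken"""
    o=observe();R=Rn.from_euler('xyz',o["tcp_rot"]).as_matrix();p,d,c=load(name)
    T=(cloud(p,d,c)-o["eef_pos"])@R;h=cv2.cvtColor(p,cv2.COLOR_RGB2HSV)
    m=(T[...,0]>-.065)&(T[...,0]<.0)&(np.abs(T[...,1])<.026)&(np.abs(T[...,2])<.12)&(h[...,1]>120)
    Q=T[m];k=np.median(Q[:,0]);Q=Q[np.abs(Q[:,0]-k)<.006]
    print("held: n",len(Q),"x top",k,"slope dx/dz",np.polyfit(Q[:,2],Q[:,0],1)[0] if len(Q) else 0,"z",np.percentile(Q[:,2],[.5,99.5]),"sign: blank x along tool z",R[:,2])
    m=(T[...,0]>-.06)&(T[...,0]<.03)&(np.abs(T[...,1])<.055)&(np.abs(T[...,1])>.031)&(np.abs(T[...,2])<.03)
    print("tip x",np.sort(T[m][:,0])[-5:])
E
python3 -W ignore - <<'E'
from h import *
pick("red");held("held_red")
E
```

```text
hit False opening 0.05852712323948885 pos err [0.0004 0.0003 0.0012]
t 18.6417 op 0.0584895793670827 pose err [0.0002 0.0005 0.0001] F [ 0.1956 -0.9295 -0.2566]
held: n 35044 x top -0.04087935641863833 slope dx/dz -0.0016692108819671213 z [-0.0731  0.0387] sign: blank x along tool z [-0.8884 -0.2107 -0.4078]
tip x [-0.0293 -0.0292 -0.0292 -0.0291 -0.0288]
```

View pics/held_red.png

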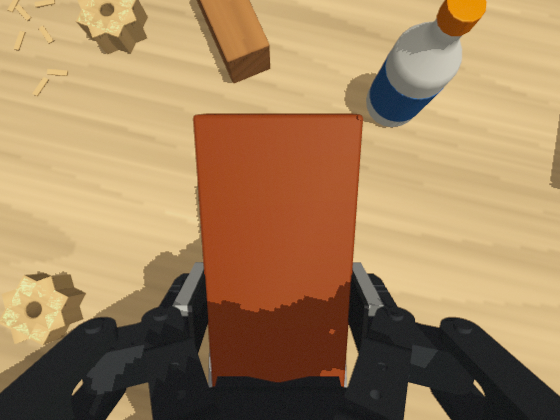

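Red-brown is held squarely: its far edge runs from (195,116) to (362,118), tilt residual is about 0 and its top is 41 mm behind the TCP. Now I'll insert it with the cheek end down.

```bash
cat >> h.py <<'E'
def insert(layer,d,dx,pushz):
    z0=.028+.02*layer   # final height of the blank's middle
    P=lambda x,y,z,t:pose(jig([x+dx,y,z]),JY,t,d)
    Jr=blankR(JY,0)
    def go(tag,x,y,z,t,feed,mf=None,rot=False):
        p,e=P(x,y,z,t);h=move_l(p,feed,rotation=e if rot else None,max_force=mf);o=observe()
        B=Jr.T@(o["eef_pos"]-JO);F=Jr.T@o["ft_force"]
        m=B+[0,0,d*np.cos(t)]-[dx+d*np.sin(t)*1,0,0]
        print(tag,"stop",h,"t",o["time_s"],"blank mid(jig) mm",m*1e3,"F",F,"op",o["opening"]);return m
    gripper_to(.05,100)
    go("down",.008,-.0015,pushz,.42,.1,12)
    go("push",-.008,-.0015,pushz,.42,.06,30)
    go("flat",-.009,-.0015,z0+.006,0,.05,30,True)
    m=go("touch",-.009,-.0015,z0-.005,0,.02,8)
    z=m[2]+.001
    go("lift",-.009,-.0015,z,0,.02)
    m=go("endstop",.006,-.0015,z,0,.03,10)
    m=go("side",m[0],.006,z,0,.02,8)
    m=go("seat",m[0],m[1],z0-.006,0,.02,10)
    hold(.2)
E
python3 -W ignore - <<'E'
from h import *
insert(1,.031,.0015,.093)
snap("side","in1")
p=cv2.imread("pics/in1.png")[215:345,230:400];cv2.imwrite("pics/in1c.png",cv2.resize(p,None,fx=4,fy=4,interpolation=cv2.INTER_CUBIC))
E
```

```text
down stop False t 20.0667 blank mid(jig) mm [ 8.4303 -2.0279 93.8415] F [ 0.5267 -0.1678 -1.102 ] op 0.05747170629934159
push stop False t 20.4833 blank mid(jig) mm [-6.8023 -2.3451 94.9326] F [ 8.847  -0.2021 -1.2336] op 0.057659522318096144
flat stop False t 21.5083 blank mid(jig) mm [-5.3044 -3.4056 56.8101] F [9.6941 0.3376 2.9424] op 0.05765146364082625
touch stop True t 22.0083 blank mid(jig) mm [-3.7323 -3.8319 47.9475] F [8.541  1.7864 0.0899] op 0.057454421401511704
lift stop False t 22.3917 blank mid(jig) mm [-6.2711 -3.1548 50.611 ] F [10.3827 -1.5694 -5.013 ] op 0.05734419343063016
endstop stop True t 22.75 blank mid(jig) mm [-0.0309 -3.1057 50.1627] F [-1.3435 -0.5637  4.0023] op 0.05768776945304967
side stop True t 22.9917 blank mid(jig) mm [ 0.0436 -2.4899 50.0066] F [-0.9114  0.1203  4.1627] op 0.05770588670894856
seat stop True t 23.2667 blank mid(jig) mm [ 0.0621 -2.7225 47.7148] F [-0.7103  0.1112  5.692 ] op 0.05763147298947556
```

View pics/in1c.png

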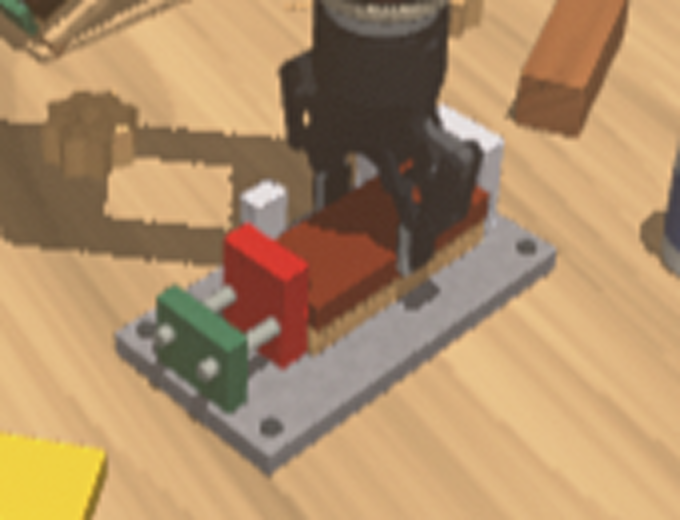

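The crop shows red-brown flat on the pale blank between cheek and end stop, but the side move seems to have stopped early, with hardly any y force. I'll settle and repeat the side push, looking at the force.

```bash
cat >> h.py <<'E'
Jr=blankR(JY,0)
def st(tag):
    o=observe();print(tag,"t",o["time_s"],"tcp(jig)mm",Jr.T@(o["eef_pos"]-JO)*1e3,"F",Jr.T@o["ft_force"],"op",o["opening"])
def rel(v,feed=.02,mf=None):
    h=move_l(observe()["eef_pos"]+Jr@np.array(v),feed,max_force=mf);hold(.15);st(f"rel {v} stop {h}")
E
python3 -W ignore - <<'E'
from h import *
st("now");rel([0,0,.001]);rel([0,.008,0],.015,9)
E
```

```text
now t 23.5167 tcp(jig)mm [ 1.5636 -2.7164 16.7223] F [-1.0389  0.7902  5.7155] op 0.05788702899460926
rel [0, 0, 0.001] stop False t 23.9167 tcp(jig)mm [ 1.5061 -2.667  17.4817] F [ 1.6025 -1.8135 -1.5992] op 0.05719898347460618
rel [0, 0.008, 0] stop True t 24.4333 tcp(jig)mm [ 1.5662 -0.9446 17.9091] F [-0.8568  0.3782  5.6887] op 0.05746804924966309
```

```bash
python3 -W ignore - <<'E'
from h import *
h=move_l(observe()["eef_pos"]+Jr@np.array([0,.006,0]),.015,max_force=15);st(f"push {h}")
hold(.3);st("settled")
snap("scene","s1");snap("wrist","w1")
from meas import *
p=cv2.imread("pics/s1.png")[190:290,140:240];cv2.imwrite("pics/s1c.png",cv2.resize(p,None,fx=5,fy=5,interpolation=cv2.INTER_CUBIC))
E
```

```text
push True t 24.7 tcp(jig)mm [ 1.5717 -1.0814 18.0008] F [ 0.1321 -1.6408  2.1041] op 0.057304013718208646
settled t 25.0 tcp(jig)mm [ 1.5857 -1.1097 18.002 ] F [ 0.098  -0.1819  3.5893] op 0.05774333976152956
```

The second push stopped at the same place (y about -1.1 mm), so the blank is against the side stops. I'll release it, back off and check the fit from the wrist camera.

```bash
cat >> h.py <<'E'
def release():
    rel([0,0,-.004],.015,8)
    gripper_to(.075);st("open")
    o=observe()["eef_pos"];move_l(o+[0,0,.10],.15)
    movep(*pose(jig([-.02,0,.26]),JY,0,0));hold(.3)
def check(name,zt):
    snap("wrist",name);p,d,c=load(name);W=(cloud(p,d,c)-JO)@Jr;h=cv2.cvtColor(p,cv2.COLOR_RGB2HSV).astype(int)
    for t,(x0,x1,y0,y1,z) in dict(blank=(-.11,.09,-.05,.04,zt),stop=(.06,.1,-.04,.04,.086),cheek=(-.12,-.06,-.04,.04,.086),s1=(.03,.07,.025,.05,.086),s2=(-.07,-.03,.025,.05,.086)).items():
        m=(W[...,0]>x0)&(W[...,0]<x1)&(W[...,1]>y0)&(W[...,1]<y1)&(np.abs(W[...,2]-z+.0008)<.0035)
        if t=="blank": m&=h[...,1]>60
        if m.sum()<20: print(t,"none");continue
        r=cv2.minAreaRect((W[m][:,:2]*1e3).astype(np.float32));print(t,m.sum(),"ctr",np.round(r[0],1),"size",np.round(r[1],1),"ang",round(r[2],2),"z",np.median(W[m][:,2])*1e3)
    print("t",observe()["time_s"])
E
python3 -W ignore - <<'E'
from h import *
release();check("after1",.058)
E
```

```text
rel [0, 0, -0.004] stop True t 25.4833 tcp(jig)mm [ 1.6093 -1.2128 16.9809] F [0.0431 0.2005 5.6127] op 0.05781293433202288
open t 25.8 tcp(jig)mm [ 1.2553 -0.9629 16.3518] F [-0.5909 -0.7555 -0.6843] op 0.0748474588059104
blank 7808 ctr [-0.6  0.1] size [150.1  60.2] ang 0.17 z 58.40618037039347
stop 1154 ctr [81.8  8.9] size [29.4 70.4] ang 15.39 z 85.34211322854634
cheek 876 ctr [-82.    9.1] size [70.7 31. ] ang 75.0 z 85.23622562931962
s1 410 ctr [50.1 37.5] size [22.9 15. ] ang 0.02 z 85.30704606144526
s2 338 ctr [-49.5  37.4] size [14.8 24. ] ang 88.69 z 85.29171013582415
t 27.6
```

View pics/after1.png

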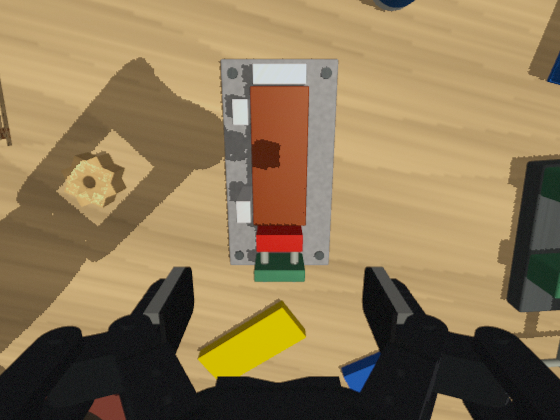

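The picture and the numbers agree. Red-brown lies at (280,155) with its centre at jig (-0.6, +0.1) mm, 0.2° off, top at 58 mm and its edge on the side-stop line. Next is the dark blank.

```bash
sed -i 's/"push",-.008/"push",-.010/; s/"flat",-.009/"flat",-.011/; s/"touch",-.009/"touch",-.011/; s/^    z=m\[2\]+.001$/    st("x");rel([0,0,.0015]);rel([.014,0,0],.03,10);rel([0,.008,0],.015,9);rel([0,.006,0],.015,12);return/' h.py
python3 -W ignore - <<'E'
from h import *
pick("dark");held("held_dark")
E
```

```text
hit False opening 0.058668129733528224 pos err [0.0004 0.     0.0012]
t 33.5583 op 0.05831126040789251 pose err [0.0002 0.0007 0.0001] F [-0.0558 -0.1196 -1.3117]
held: n 33643 x top -0.04087628649857984 slope dx/dz -0.0020309999933383798 z [-0.0731  0.0384] sign: blank x along tool z [-0.8883 -0.2111 -0.4078]
tip x [-0.0295 -0.0292 -0.0291 -0.0289 -0.0289]
```

View pics/held_dark.png

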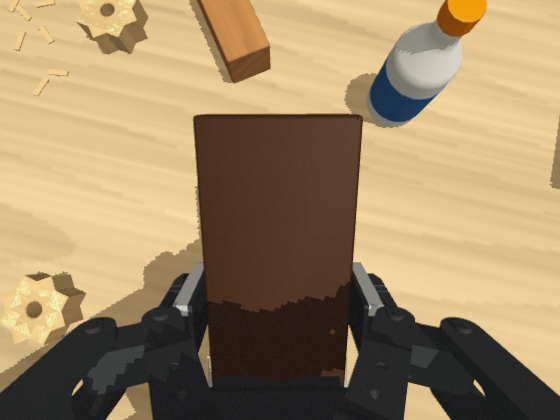

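Dark is held the same way, with its far edge from (195,116) to (362,117). I'll insert it one layer higher.

```bash
python3 -W ignore - <<'E'
from h import *
insert(2,.031,.0015,.099)
snap("side","in2")
p=cv2.imread("pics/in2.png")[215:345,230:400];cv2.imwrite("pics/in2c.png",cv2.resize(p,None,fx=4,fy=4,interpolation=cv2.INTER_CUBIC))
E
```

```text
down stop False t 34.925 blank mid(jig) mm [ 8.3538 -1.988  99.7109] F [-0.7032 -0.3214 -1.8941] op 0.05760960468318601
push stop False t 35.375 blank mid(jig) mm [ -8.7184  -2.2389 100.9158] F [ 9.3459  1.1145 -0.7166] op 0.057561410801941645
flat stop False t 36.1417 blank mid(jig) mm [-7.8132 -2.5804 75.2183] F [10.3884 -0.9468 -4.233 ] op 0.05768227407453017
touch stop True t 36.45 blank mid(jig) mm [-5.6693 -2.9634 73.5345] F [10.6065  1.8886 -0.2449] op 0.05779819065121158
x t 36.45 tcp(jig)mm [-4.1693 -2.9634 42.5345] F [10.6065  1.8886 -0.2449] op 0.05779819065121158
rel [0, 0, 0.0015] stop False t 36.95 tcp(jig)mm [-2.0382 -3.4418 45.1186] F [ 9.5959  0.7407 -4.0624] op 0.05795015569085954
rel [0.014, 0, 0] stop True t 37.4167 tcp(jig)mm [ 1.6783 -3.319  44.5663] F [-1.1073 -1.1288  4.5678] op 0.05790376479066611
rel [0, 0.008, 0] stop True t 37.9083 tcp(jig)mm [ 1.6648 -0.6002 44.2628] F [0.0732 0.0104 2.0295] op 0.05741741560599726
rel [0, 0.006, 0] stop True t 38.325 tcp(jig)mm [ 1.6807 -0.7784 44.3194] F [-0.2296 -0.9106  2.9623] op 0.05746499367141574
```

View pics/in2c.png

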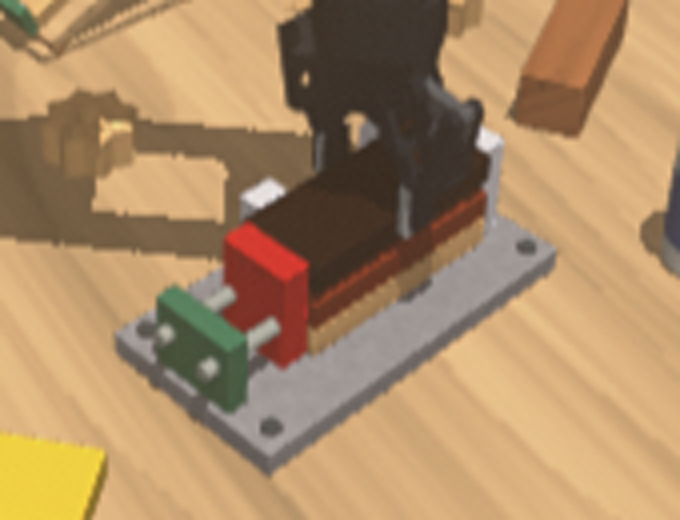

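The dark blank is lined up against the end stop and side stops, but the touch guard tripped early, so it is about 7 mm above its seat. I'll lower it to the expected TCP height of about 37 mm and repeat the side push.

```bash
python3 -W ignore - <<'E'
from h import *
for _ in range(4):
    z=(Jr.T@(observe()["eef_pos"]-JO))[2]
    if z<.0378: break
    rel([0,0,.0352-z],.02,14)
rel([0,0,.0007]);rel([0,.006,0],.015,9);rel([.005,0,0],.015,9)
E
```

```text
rel [0, 0, np.float64(-0.009112024354628663)] stop True t 38.9667 tcp(jig)mm [ 1.717  -0.8398 36.7319] F [-0.4512  0.045   5.2272] op 0.05765617914507915
rel [0, 0, 0.0007] stop False t 39.3667 tcp(jig)mm [ 1.6773 -0.8337 37.0715] F [ 2.3217 -2.9496 -2.3117] op 0.0576960918415046
rel [0, 0.006, 0] stop True t 39.7667 tcp(jig)mm [ 1.6923 -0.8816 37.0592] F [-0.2105 -0.1954  4.1583] op 0.057644910460258963
rel [0.005, 0, 0] stop True t 40.1417 tcp(jig)mm [ 1.628  -0.8757 36.858 ] F [ 0.1931 -0.5784  3.1035] op 0.05761979688124162
```

It's seated at 36.7 mm, against 37.0 expected, and both pushes stopped on contact. Releasing and checking.

```bash
python3 -W ignore - <<'E'
from h import *
release();check("after2",.078)
E
```

```text
rel [0, 0, -0.004] stop True t 40.5 tcp(jig)mm [ 1.6179 -0.8759 36.8211] F [-0.1293  0.9343  4.4915] op 0.057392701122052206
open t 40.8167 tcp(jig)mm [ 1.2614 -0.5986 36.1331] F [0.2162 1.0432 0.1685] op 0.07497876725339112
blank 8568 ctr [-1.  -0.1] size [150.7  59.5] ang 0.1 z 78.23496637225425
stop 1154 ctr [81.6  9.1] size [29.3 70.2] ang 15.39 z 85.34125257895445
cheek 881 ctr [-82.2   8.8] size [71.3 30.8] ang 74.83 z 85.22635777605963
s1 410 ctr [50.1 37.5] size [23.  15.1] ang 0.23 z 85.36867147252558
s2 336 ctr [-49.5  37.5] size [14.8 23.8] ang 88.61 z 85.28009068502479
t 42.55
```

View pics/after2.png

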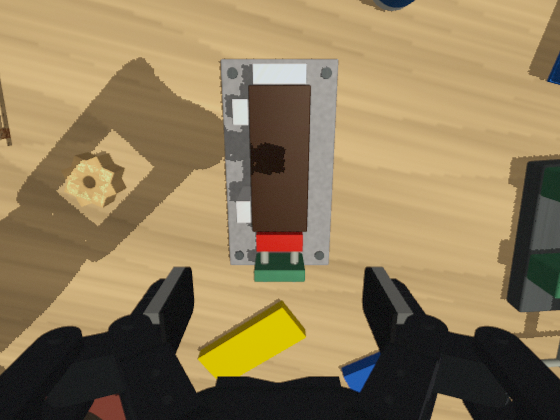

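The dark blank is flat at (279,158), centre jig (-1.0, -0.1) mm, top at 78 mm, in line with the one below. Now I'll press with shut fingers, stepping down by measured force.

```bash
python3 -W ignore - <<'E'
from h import *
gripper_to(0.0,40)
p,e=pose(jig([0,0,.085]),JY,0,0);movep(p,e);hold(.3);st("above");f0=observe()["ft_force"][2]
h=move_l(p-[0,0,.045],.02,max_force=6);st(f"contact {h}")
c=observe()["eef_pos"].copy();t0=observe()["time_s"]
for i in range(60):
    c[2]-=.0004;move_l(c,.02);hold(.05);f=observe()["ft_force"][2]-f0
    if f>12 and i%1==0: hold(.1);f=observe()["ft_force"][2]-f0
    if f>=19 or observe()["time_s"]-t0>12: break
st(f"pressed {i} f {f}");hold(.4);st("held")
move_l(observe()["eef_pos"]+[0,0,.10],.12)
movep(*pose(jig([-.02,0,.26]),JY,0,0));gripper_to(.085);hold(.3);check("after3",.078)
snap("scene","end")
E
```

```text
above t 44.2833 tcp(jig)mm [ 0.8402 -0.9613 86.8357] F [ 0.1228 -0.388   0.1986] op -0.00010582833726733222
contact True t 45.6667 tcp(jig)mm [-0.0204 -0.0122 56.6559] F [-0.493   0.3199  6.0152] op 0.00010944731614255163
pressed 6 f 21.56333643582367 t 48.1667 tcp(jig)mm [ 0.3222 -0.3785 56.5744] F [-6.5949  6.1153 21.762 ] op -0.00016827309909981086
held t 48.5667 tcp(jig)mm [ 0.3134 -0.3934 56.5893] F [-6.4569  5.9637 22.2872] op -2.9051088063879092e-05
blank 8474 ctr [-0.5 -0.3] size [149.9  59.4] ang 0.06 z 77.37375061480972
stop 1142 ctr [81.7  9.3] size [29.5 70.3] ang 15.45 z 85.3439541237665
cheek 869 ctr [-82.5   8.4] size [69.9 30.8] ang 76.18 z 85.25282843169602
s1 408 ctr [49.9 37.6] size [23.2 15.1] ang 0.2 z 85.34753855886201
s2 325 ctr [-49.4  37.7] size [14.9 23.8] ang 88.84 z 85.36102114471366
t 51.2083
```

```bash
python3 -W ignore - <<'E'
from h import *
p,d,c=load("end");d0=np.load("pics/scene_d.npy")
W0=cloud(None,d0,c);W1=cloud(None,d,c)
m=(np.abs(W1[...,2]-W0[...,2])>.012)&(d>0)&(d0>0)&(W0[...,2]>-.01)
n,l,s,ce=cv2.connectedComponentsWithStats(m.astype(np.uint8))
for i in range(1,n):
    if s[i,4]>25: print(s[i],ce[i],np.nanmedian(W0[l==i],0),np.nanmedian(W1[l==i],0))
job_done();print(observe()["time_s"])
E
```

```text
[ 114    0  107  198 7097] [173.574  89.28 ] [-0.0133 -0.0761  0.0075] [ 0.4954 -0.1616  0.5361]
[ 357    0   46   62 1554] [381.8906  28.3436] [0.211  0.573  0.3692] [-0.3983  1.0503 -0.0998]
[225  66  36  16 315] [246.781   75.0032] [-0.2186  0.2663 -0.0008] [0.1508 0.1333 0.293 ]
[312 168  43  27 599] [332.7746 180.3172] [0.5031 0.274  0.0843] [0.4639 0.2887 0.0388]
[280 184  42  30 618] [300.301  198.2298] [0.5263 0.1477 0.0843] [0.5006 0.1588 0.0477]
[167 217  44  47 859] [187.7229 239.4517] [ 0.4939 -0.218   0.0377] [ 0.5236 -0.2203  0.0775]
the job is handed in; nothing more can be done
the job is handed in; nothing more can be done
```

The job is handed in at about 51 s of the 70 s allowed. The red-brown blank and then the dark one are stacked on the pale blank. Each went in cheek end down, pushing the red cheek back, then was laid flat and pushed against the end stop and side stops.

**Last checks:**
- **Pile:** after pressing, the top was at 77.4 mm (78 expected, and the depth reads about 0.7 mm low). Its centre was at jig (-0.5, -0.3) mm and it was 0.06° off square. Just before pressing it read (-1.0, -0.1) mm, so the two agree within camera accuracy. After its release, red-brown read (-0.6, +0.1) mm.
- **Press:** I measured about 22 N downward, held for 0.4 s and then released. There was also about 9 N of sideways force on the tool during the press. The pile still read in line afterwards.
- **Bystanders:** comparing scene depth before and after shows changes only at the stand, the jig and the arm.

**What went wrong on the way:**
- The first grasp of red-brown closed above the blank, because the fingertips sit about 20 mm farther back than I took the tool frame to mean. The blank did not move, and I repeated the grasp deeper.
- Some force stops tripped early: one on red-brown's side push and one on lowering dark. I repeated the moves until they stopped on contact.

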